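# Complete the gift-set carousel and present the soap

## Task

Lift the top bar of soap off the pile of three, leaving the other bars as they lie, and lay it flat in the empty bay of the gift-set carousel, lengthwise in the bay, and let go of it. Then pinch the bar handle in the middle across its thin side and turn the carousel until the soap is at the front, right in line with the pointer on the carousel's foot. Finish while still pinching the handle firmly, holding the carousel motionless there; do not disturb the mug, the toadstool or the secateurs.

Things in the scene. Friction and masses are not known exactly. Their poses are not given: they have to be found in the camera images.
- soap_top: the top one of three equal pink soap bars in a pile: 47 mm along its own x, 79 mm along its own y, 26 mm high; 0.07 to 0.14 kg, loose. Origin: centre of its underside, 52 mm above the table at the start; z up. The pile's bars lie nearly parallel (within about 4 degrees and 3 mm), behind a row of open soap boxes on the table whose open lids lean back over the table behind them to about x = 0.54 and reach about 175 mm above it
- soap_mid: the middle bar of the pile, same size and axes, loose; stays in the pile
- soap_low: the lowest bar of the pile, same size and axes, loose, on the table; stays in the pile
- carousel: the carousel's dark steel foot, fixed to the table. Origin on the turning axis at table height, z up; its own -x axis points from the axis to the pointer, roughly towards the robot. On it turns a light wooden disc, 290 mm across, its top 26 mm above the table, with four bays 90 degrees apart, one empty, the others holding (fixed) a round dark votive pot (60 mm across, its top 70 mm above the table), two tealights and a matchbox
- pointer_tip (a point): top of the pointer, a small square steel post (14 mm wide, 30 mm high) just outside the disc's edge, 165 mm from the axis, on the fixed foot: it marks the front
- empty_bay (a point): centre of the floor of the empty bay, 90 mm from the axis, 26 mm above the table; turns with the disc. Its own x runs along the bay (radially; -x points outward), its own y across. The bay is 90 mm long inside (radially) and 58 mm wide inside, with lips 3 mm thick and 4 mm high all round; the soap lies in it with its 79 mm side along the bay
- carousel_disc (a joint): turn of the disc in rad, counter-clockwise seen from above; 0 when the empty bay is exactly at the pointer. It starts between 0.6 and 1.4, turns both ways with light friction (about 0.06 N m), no spring and no detents, and stays where it is left
- carousel_handle: the wooden bar handle, two flat cheeks on a steel core, on the carousel's axis, turns with the disc: 64 mm long (along its own x), 14 mm thick (its own y), 34 mm high, rounded edges. Origin: centre of the bar, 77 mm above the table (top at 94 mm, underside at 60 mm, on a steel post 10 mm thick). It is to be pinched across its 14 mm, one finger on each cheek. Its length lies at 45 degrees between the bays
- handle_cheek_a: wooden cheek on the +y side of the handle bar, 64 x 5 x 34 mm, fixed to it; origin at its centre, 4.5 mm from the handle's, same axes
- handle_cheek_b: the same on the -y side
- mug: white mug standing behind the carousel, 74 mm across, 83 mm high, origin under it; bystander
- toadstool: small ceramic toadstool, 62 mm across, 80 mm high, origin under it; bystander
- shears: secateurs lying on the table, 193 mm long, 14 mm high, origin under the middle; bystander

How it is judged:
On the way, in this order (a step that is already met when the one before it is completed fails the run):
1. the top soap bar is lifted clear of the pile (height (world z) of soap_top above 0.075 m and contact force between soap_top and soap_mid below 0.05 N), for 0.2 s.
2. it lies flat in the empty bay and is let go, before the carousel is brought to the front (horizontal distance between soap_top and empty_bay below 0.014 m and z of soap_top in the frame of empty_bay between -0.003 and 0.003 m and angle between soap_top's own z axis and vertical below 0.04 rad and contact force between soap_top and the fingers below 0.1 N and linear speed of soap_top below 0.03 m/s), for 0.2 s.
3. the bay with the soap is turned to the pointer (horizontal distance between soap_top and empty_bay below 0.014 m and z of soap_top in the frame of empty_bay between -0.003 and 0.003 m and angle between soap_top's own z axis and vertical below 0.04 rad and value of joint carousel_disc between -0.13 and 0.13 rad), for 0.2 s.
At the end, for the whole second after the job is handed in: Top soap flat in the formerly empty bay (centre within 14 mm, underside within 3 mm, level within 0.04 rad), not touched by fingers; bay within 0.13 rad of the pointer, disc slower than 0.05 rad/s; a finger presses each handle cheek with over 2 N; lower bars moved under 20 mm (all of step 3 and contact force between soap_top and the fingers below 0.1 N and velocity of joint carousel_disc between -0.05 and 0.05 rad/s and contact force between the fingers and handle_cheek_a above 2 N and contact force between the fingers and handle_cheek_b above 2 N and distance of each of soap_low, soap_mid from where it was at the start of the episode below 0.02 m); the arm keeps its last pose, push and grip.
It fails at once if a lower soap bar is dragged out of place (distance of any of soap_low, soap_mid from where it was at the start of the episode above 0.02 m).
It fails at once if a bystander is knocked or moved (distance of any of mug, toadstool, shears from where it was at the start of the episode above 0.025 m).
It also fails if it takes over 48 s, if anything falls off the work surface, if the arm or the gripper's body presses on something with over 40 N, if the wrist force passes 120 N, or if a joint passes its speed limit or range.

## Robot

A 6-joint arm with a two-finger parallel gripper is mounted at the origin on a cart in front of the work surface, level with it; the furniture and walls round the work are solid. World frame = base frame: x ahead of the robot, y to its left, z up, the work surface at z = 0. Lengths are in m, angles in rad, forces in N, time in s.
With the tool pointing down it reaches from about 0.25 to 0.775 m from the base axis. Payload 8.9 kg.
Tool frame: the origin (TCP) lies midway between the tips of the shut fingers; the grasp point (between the pads) lies 19 mm behind it (bot.hold_point_z is the distance from the TCP to the grasp point, in m); y points along the fingers, x is the direction in which the jaws open and shut, and the axes are right-handed (so a half turn about y gives the same grasp; the last joint's range is limited). The gripper opens to 85 mm and grips with 20 to 120 N. Pads are 22 mm wide; open, the fingers measure 114 mm over their backs; the gripper's body (76 mm by 85 mm) begins 54 mm behind the grasp point. The pads swing forward as they close: fully open they stand 13 mm farther back than shut.
Start: joints at [-1.317, 0.291, -0.153, 1.127, 0, 1.431], TCP at [0.201, -0.485, 0.231] pointing down, gripper open.
Joint ranges: [-2.52, 2.52], [-0.91, 1.74], [-1.3, 1.37], [-1.96, 2.02], [-1.52, 1.47], [-3.14, 3.14]. Speed limits (rad/s): [2.22, 2.22, 2.79, 3.14, 3.14, 3.14].

## Interface

Orientations are given as a 3x3 rotation matrix whose columns are the frame's x, y, z axes.
In Python, from station import bot gives the robot as it stands.
- The arm moves only by the tool move_arm, never from a script. Its argument "targets" is a list that holds one entry, the list of rows, each a list of 7 numbers: the shift along the world's x, y, z in units of 20 mm (1.0 is 20 mm), then the turn, a rotation vector about the world's x, y, z in units of 8 degrees (1.0 is 8 degrees), then the opening, from 0 (shut) to 1 (fully open). In form: [[[tx, ty, tz, rx, ry, rz, jaw], ...]]. A call has 1 to 8 rows; each row shifts and turns the commanded pose from where the row before left it; what a row does not reach is not made up. A row lasts 1/8 s, in which the tool goes at most 62.5 mm and 10.7 degrees, less where a joint would pass 70% of its speed; a pose out of reach is approached as far as the arm can. A call with a number of a shift or a turn outside -1 to 1 is refused whole. A call with a gripper value outside its range is refused whole. The fingers move at their own pace and stop on an object; "squeeze" is the grip in N (left out, the last holds). Time passes only in rows, so rows that do not move let the fingers close. It gives the time, the measured TCP pose, the force and the opening at its end, in the units of the state.
- bot.read_state(): the state, without advancing time (a new reading comes with each control period).
- bot.camera(name): name is "scene" or "top"; returns a dict with "image" (384x512x3 uint8, blue, green, red), "intrinsics" (3x3 intrinsics, pixels), "camera_from_world" (4x4, takes a point from world to camera coordinates). Camera axes: x right, y down, z forward; pixel columns grow to the right and rows downward; lengths in m; the calibration is good to about 2 mm. A picture is of the moment at which its call begins. There is no depth.
- bot.job_done(): hands the job in, once; it reports no verdict.
The state is a dict: "time_s": time; "q": joint angles; "joint_velocities": joint speeds; "effort": joint torques, N m; "tcp_pos": TCP position; "orientation": TCP orientation; "wrist_force": force on the tool from outside, world axes, zero at the start; "moment": the same for the moment, N m; "width": finger opening in m.
Only numpy, scipy, OpenCV 4.12 (cv2) and the standard library are available. Lean on these libraries where they do the work, as an engineer would, in place of code of your own. Each camera call takes 0.05 s, during which the arm holds its last target.

## Working session

There is one attempt and no reset: what is moved stays moved. The work goes in short steps, Python scripts to look and compute and a tool call to move; the robot and the scene stay as the last step left them, time stands still between calls to the robot, and variables do not carry over. Pictures are saved under pics/ and viewed, and the job is handed in when it is done.

Besides the shell and the picture viewer there is one more tool, called after ">>>" as name([rows], argument=value, ...), one row to a line, values as JSON. move_arm: Moves the arm, as the interface text tells. Shifts and turns lie within -1 to 1; 1 stands for 20 mm of shift or 8 degrees of turn. Its arguments: {"type":"object","properties":{"targets":{"type":"array","items":{"type":"array","items":{"type":"array","items":{"type":"number"}}}},"squeeze":{"type":"number"}},"required":["targets"]}

```bash
ls; mkdir -p pics
cat > h.py <<'E'
import numpy as np, cv2
from station import bot
def cam(n,fn=None):
    c=bot.camera(n)
    if fn: cv2.imwrite('pics/'+fn,c['image'])
    return c
def ray(c,u,v,z):
    K=np.array(c['intrinsics']);T=np.array(c['camera_from_world']);R=T[:3,:3];t=T[:3,3]
    o=-R.T@t;d=R.T@np.linalg.inv(K)@np.array([u,v,1.])
    return o+d*(z-o[2])/d[2]
def proj(c,p):
    K=np.array(c['intrinsics']);T=np.array(c['camera_from_world'])
    q=K@(T[:3,:3]@np.array(p)+T[:3,3]);return q[:2]/q[2]
def tri(c1,p1,c2,p2):
    P=[np.array(c['intrinsics'])@np.array(c['camera_from_world'])[:3] for c in(c1,c2)]
    X=cv2.triangulatePoints(P[0],P[1],np.array(p1,float).reshape(2,1),np.array(p2,float).reshape(2,1))
    return (X[:3]/X[3]).ravel()
E
python3 - <<'E'
from h import *
for n in('scene','top'):
    c=cam(n,n+'0.png');T=np.array(c['camera_from_world']);print(n,-T[:3,:3].T@T[:3,3],T[2,:3],c['intrinsics'])
s=bot.read_state();print(s)
E
```

```text
pics
scene [-0.06471217  0.69658917  1.16284839] [ 0.37799815 -0.53168024 -0.75791393] [[407.13968907   0.         256.89997705]
 [  0.         407.13968907 191.88094953]
 [  0.           0.           1.        ]]
top [ 0.30495568 -0.06702005  1.45087027] [ 0.14567816  0.00842268 -0.98929618] [[421.45197726   0.         255.52120895]
 [  0.         421.45197726 190.99094588]
 [  0.           0.           1.        ]]
{'time_s': 0.1, 'q': array([-1.31729861e+00,  2.91247096e-01, -1.54035292e-01,  1.12667268e+00,
        1.13330450e-05,  1.43151255e+00]), 'joint_velocities': array([ 0.00017504, -0.00088308,  0.00105175, -0.00028906,  0.00021072,
       -0.00187076]), 'effort': array([ 2.49759978e-03, -5.37977779e+01,  3.31917751e+01,  9.34355106e-03,
       -1.41975825e-04,  1.54459383e-05]), 'tcp_pos': array([ 0.20086882, -0.48464821,  0.2307835 ]), 'orientation': array([[ 3.82759399e-01, -2.79630786e-04,  9.23848020e-01],
       [-9.23847352e-01,  1.12454867e-03,  3.82759462e-01],
       [-1.14594339e-03, -9.99999329e-01,  1.72095411e-04]]), 'wrist_force': array([ 0.16372322, -0.39916883,  0.09222687]), 'moment': array([ 0.04381217, -0.01423485, -0.06364489]), 'width': 0.08519596747247107}
```

View pics/scene0.png

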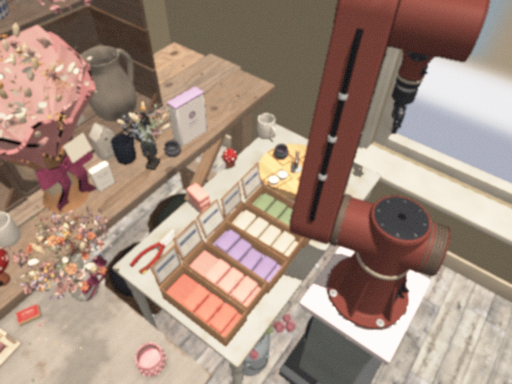

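View pics/top0.png

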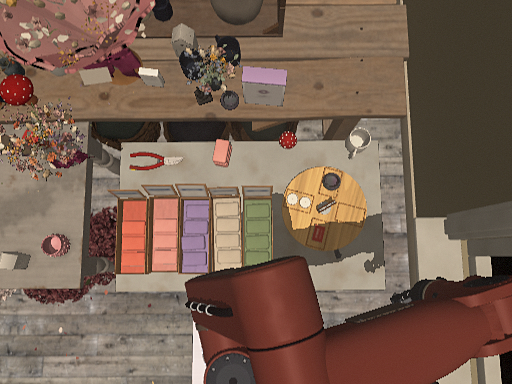

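Run:
```python
from h import *
t=cv2.imread('pics/top0.png');s=cv2.imread('pics/scene0.png')
cv2.imwrite('pics/z1.png',cv2.resize(t[155:275,265:395],None,fx=5,fy=5,interpolation=2))
cv2.imwrite('pics/z2.png',cv2.resize(t[125:205,190:310],None,fx=6,fy=6,interpolation=2))
cv2.imwrite('pics/z3.png',cv2.resize(s[110:220,180:310],None,fx=5,fy=5,interpolation=2))
```

```text
(no output)
```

View pics/z1.png

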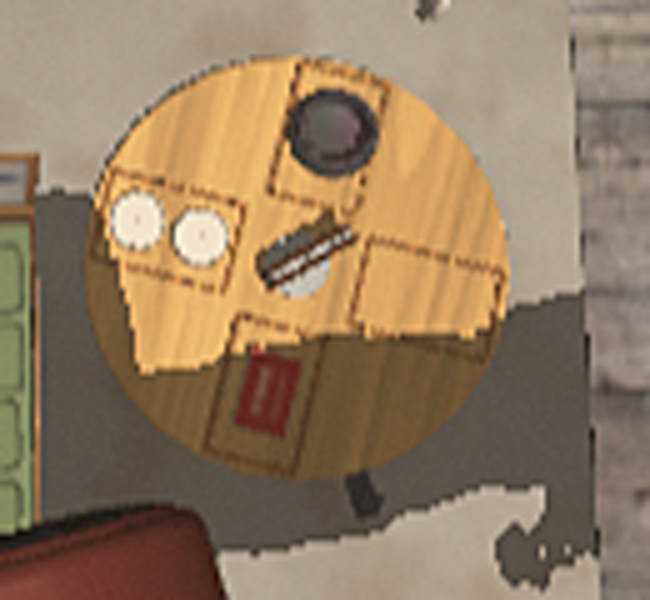

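View pics/z2.png

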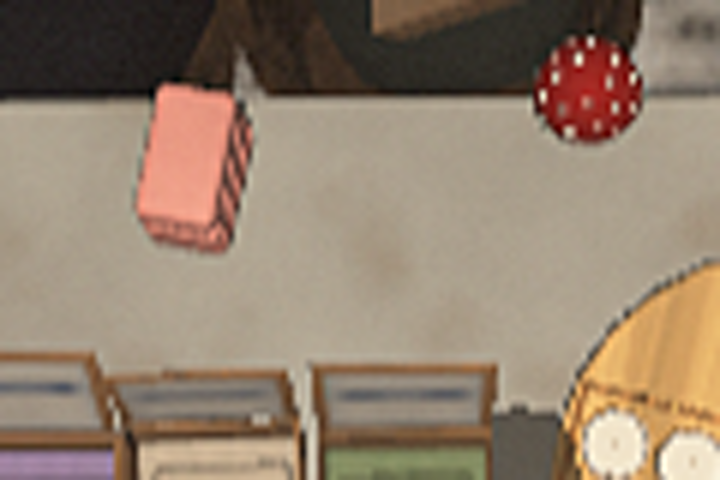

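View pics/z3.png

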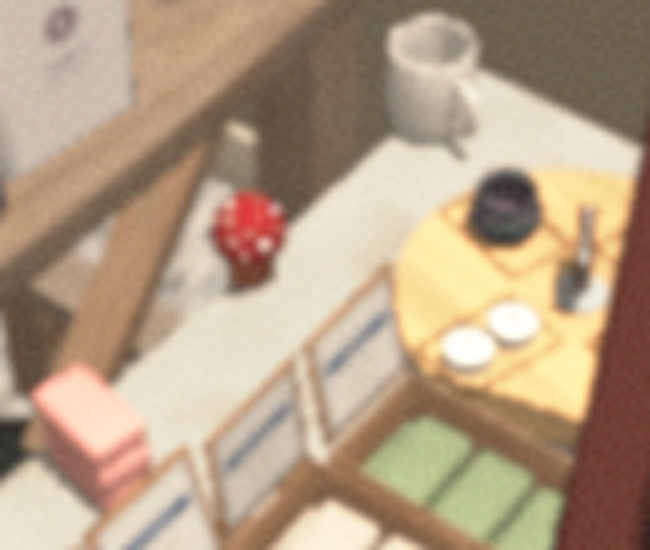

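Run:
```python
from h import *
t=cv2.imread('pics/top0.png');s=cv2.imread('pics/scene0.png')
a=cv2.resize(t[135:172,205:240],None,fx=16,fy=16,interpolation=cv2.INTER_CUBIC)
b=cv2.resize(s[178:215,182:216],None,fx=16,fy=16,interpolation=cv2.INTER_CUBIC)
cv2.imwrite('pics/a1.png',a);cv2.imwrite('pics/b1.png',b)
c=cam('top')
def f1(x,y):return 265+(x+.5)/5-.5,155+(y+.5)/5-.5
for n,p,z in[('pot',(333,132),.07),('tl1',(137,220),.03),('tl2',(200,237),.03),('ptr',(362,478),.03),('bayTL',(371,238),.03),('bayTR',(503,270),.03),('bayBR',(487,358),.03),('bayBL',(355,327),.03),('h1',(262,262),.094),('h2',(355,232),.094),('dL',(85,268),.026),('dR',(510,250),.026),('dT',(280,55),.026),('dB',(300,480),.026),('boxlid',(360,163),.1)]:
    print(n,ray(c,*f1(*p),z).round(4))
def f2(x,y):return 190+(x+.5)/6-.5,125+(y+.5)/6-.5
for n,p,z in[('s1',(158,84),.078),('s2',(237,98),.078),('s3',(212,226),.078),('s4',(138,212),.078),('lid',(320,365),.175),('toad',(588,88),.08),('edge',(450,97),0),('lid2',(120,378),.175)]:
    print(n,ray(c,*f2(*p),z).round(4))
```

```text
pot [ 0.5396 -0.3066  0.07  ]
tl1 [ 0.487  -0.1786  0.03  ]
tl2 [ 0.475  -0.2211  0.03  ]
ptr [ 0.3124 -0.325   0.03  ]
bayTL [ 0.4734 -0.3368  0.03  ]
bayTR [ 0.4508 -0.425   0.03  ]
bayBR [ 0.3916 -0.4116  0.03  ]
bayBL [ 0.4131 -0.3239  0.03  ]
h1 [ 0.4507 -0.2538  0.094 ]
h2 [ 0.4698 -0.3145  0.094 ]
dL [ 0.455 -0.143  0.026]
dR [ 0.4648 -0.4314  0.026 ]
dT [ 0.6012 -0.2796  0.026 ]
dB [ 0.3114 -0.2843  0.026 ]
boxlid [ 0.514  -0.3182  0.1   ]
s1 [0.6861 0.0763 0.078 ]
s2 [0.6776 0.0321 0.078 ]
s3 [0.6047 0.0458 0.078 ]
s4 [0.613 0.087 0.078]
lid [ 0.5104 -0.0176  0.175 ]
toad [ 0.6809 -0.1639  0.08  ]
edge [ 0.6981 -0.0881  0.    ]
lid2 [0.5046 0.0847 0.175 ]
```

View pics/a1.png

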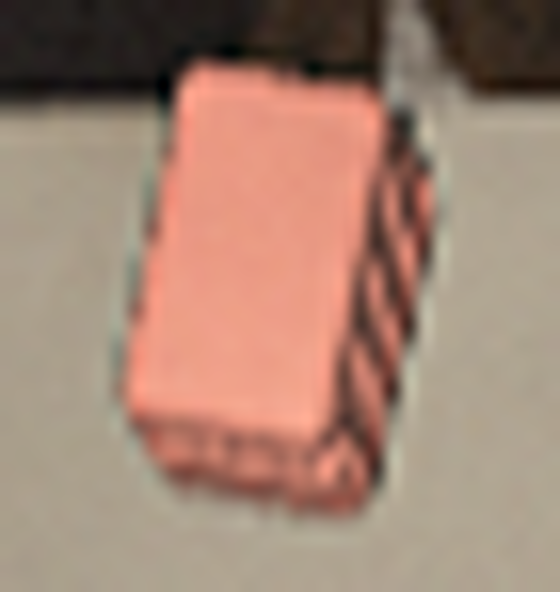

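View pics/b1.png

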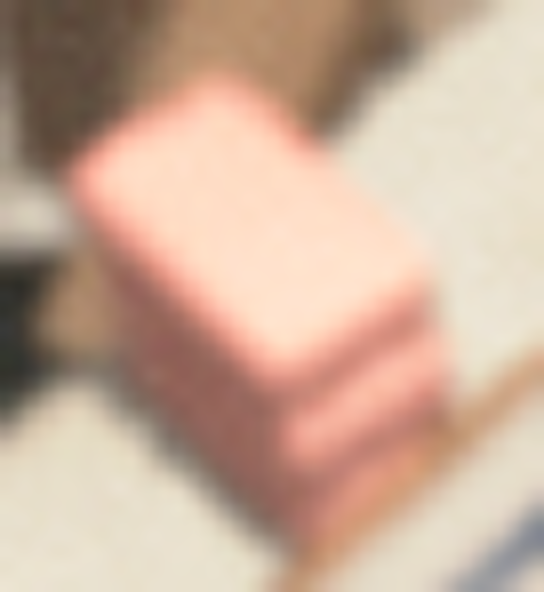

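Run:
```python
from h import *
ct=cam('top');cs=cam('scene')
h=cv2.cvtColor(ct['image'],cv2.COLOR_BGR2HSV)
m=cv2.inRange(h,(8,90,40),(28,255,255));m[:160]=0;m[255:]=0;m[:,:275]=0;m[:,375:]=0
m=cv2.morphologyEx(m,cv2.MORPH_OPEN,np.ones((3,3)));n,l,st,_=cv2.connectedComponentsWithStats(m)
k=1+np.argmax(st[1:,4]);cc,_=cv2.findContours((l==k).astype(np.uint8),0,cv2.CHAIN_APPROX_NONE)
c=max(cc,key=cv2.contourArea);hu=cv2.convexHull(c)[:,0]
P=np.array([ray(ct,u,v,.026)[:2] for u,v in hu]);print(cv2.minEnclosingCircle(P.astype(np.float32)*1000),st[k])
A=np.c_[2*P,np.ones(len(P))];x=np.linalg.lstsq(A,(P**2).sum(1),rcond=None)[0];print('fit',x[:2],np.sqrt(x[2]+x[0]**2+x[1]**2))
fa=lambda x,y:(205+(x+.5)/16-.5,135+(y+.5)/16-.5);fb=lambda x,y:(182+(x+.5)/16-.5,178+(y+.5)/16-.5)
A=[(180,62),(388,92),(335,442),(128,412)];B=[(68,180),(215,72),(430,285),(280,378)]
for a,b in zip(A,B):
    X=tri(ct,fa(*a),cs,fb(*b));print('soap',X.round(4),ray(ct,*fa(*a),.078).round(4))
f1=lambda x,y:(265+(x+.5)/5-.5,155+(y+.5)/5-.5)
f3=lambda x,y:(180+(x+.5)/5-.5,110+(y+.5)/5-.5)
print('tl1',tri(ct,f1(137,220),cs,f3(468,348)),'tl2',tri(ct,f1(200,237),cs,f3(514,324)),'pot',tri(ct,f1(333,128),cs,f3(505,188)))
t=ct['image']
cv2.imwrite('pics/z4.png',cv2.resize(t[190:225,305:345],None,fx=16,fy=16,interpolation=2))
cv2.imwrite('pics/z5.png',cv2.resize(t[80:150,330:430],None,fx=6,fy=6,interpolation=2))
cv2.imwrite('pics/z6.png',cv2.resize(cs['image'][130:180,255:310],None,fx=12,fy=12,interpolation=2))
```

```text
((455.574462890625, -285.36920166015625), 145.08787536621094) [ 282  166   85   85 4918]
fit [ 0.45540272 -0.28556734] 0.14425302328269912
soap [0.686  0.0763 0.0769] [0.6867 0.0768 0.078 ]
soap [0.6798 0.0331 0.0781] [0.6798 0.0331 0.078 ]
soap [0.6073 0.0448 0.0676] [0.605 0.044 0.078]
soap [0.6127 0.0876 0.0728] [0.6118 0.0871 0.078 ]
tl1 [ 0.48500357 -0.1781904   0.03994469] tl2 [ 0.47284425 -0.2207557   0.03823697] pot [ 0.54089503 -0.305668    0.07660783]
```

View pics/z4.png

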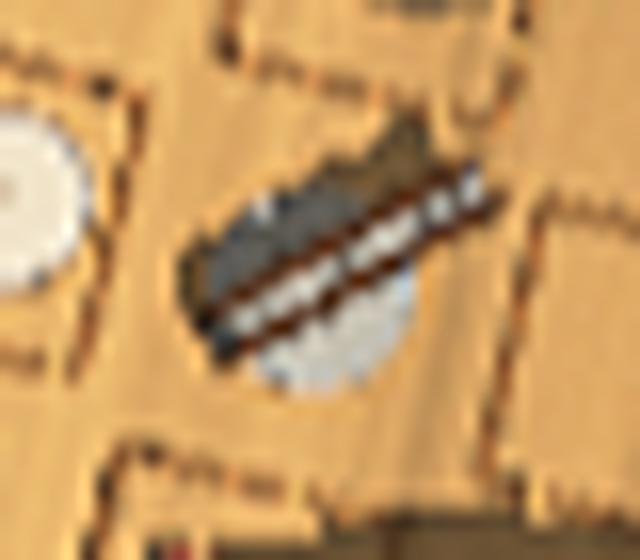

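View pics/z6.png

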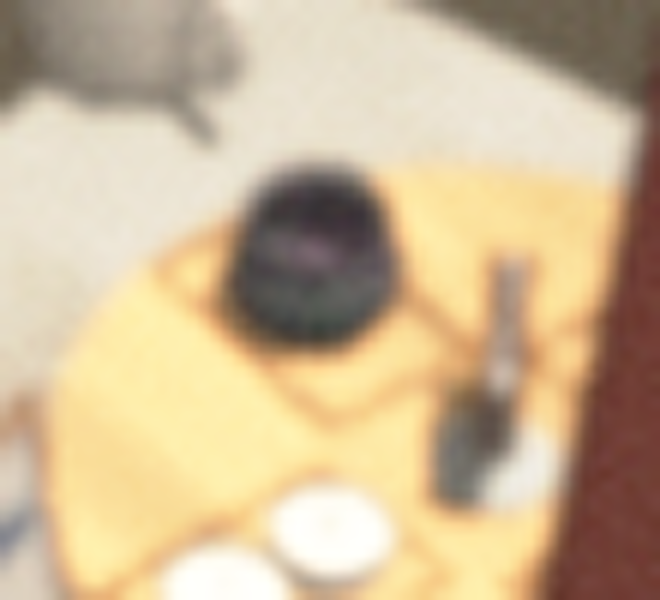

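View pics/z5.png

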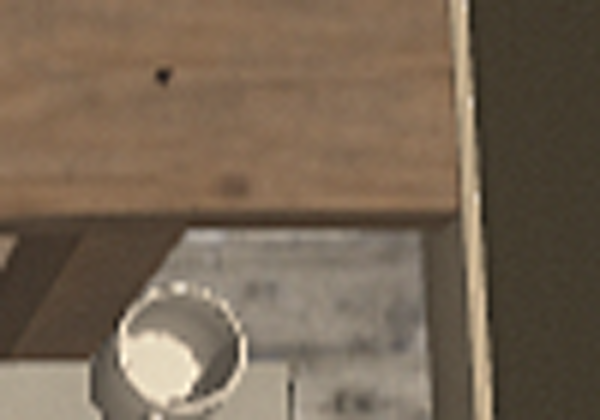

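Run:
```python
from h import *
ct=cam('top');cs=cam('scene')
for b in[(274,88),(273,94)]:
  for a in[(409,116),(407,122)]: print(tri(ct,a,cs,b).round(3))
f4=lambda x,y:(305+(x+.5)/16-.5,190+(y+.5)/16-.5)
a=ray(ct,*f4(218,338),.094);b=ray(ct,*f4(485,192),.094);print('handle',a,b,(a+b)/2,np.degrees(np.arctan2(*(b-a)[1::-1])))
```

```text
[ 0.747 -0.557  0.121]
[ 0.728 -0.541  0.137]
[ 0.762 -0.575  0.073]
[ 0.742 -0.558  0.09 ]
handle [ 0.43885421 -0.25716049  0.094     ] [ 0.46805262 -0.3119498   0.094     ] [ 0.45345341 -0.28455514  0.094     ] -61.945875739296845
```

>>> move_arm([
  [[0.8, 0.97, 0.6, 0, 0, 0.667, 1], [0.8, 0.97, 0.6, 0, 0, 0.667, 1], [0.8, 0.97, 0.6, 0, 0, 0.667, 1], [0.8, 0.97, 0.6, 0, 0, 0.667, 1], [0.8, 0.97, 0.6, 0, 0, 0.667, 1], [0.8, 0.97, 0.6, 0, 0, 0.667, 1], [0.8, 0.97, 0.6, 0, 0, 0.667, 1], [0.8, 0.97, 0.6, 0, 0, 0.667, 1]],
], squeeze=40)

```text
time_s: 1.35
tcp_pos: [0.3294, -0.3291, 0.3277]
orientation: [[0.909, 0.0, 0.417], [-0.417, -0.0, 0.909], [0.0, -1.0, -0.0]]
wrist_force: [0.5, -0.9, 0.0]
width: 0.085
```

>>> move_arm([
  [[0.8, 0.97, 0, 0, 0, 0.667, 1], [0.8, 0.97, 0, 0, 0, 0.667, 1], [0.8, 0.97, 0, 0, 0, 0.667, 1], [0.8, 0.97, 0, 0, 0, 0.667, 1], [0.8, 0.97, 0, 0, 0, 0.667, 1], [0.8, 0.97, 0, 0, 0, 0.667, 1], [0.8, 0.97, 0, 0, 0, 0.667, 1], [0.8, 0.97, 0, 0, 0, 0.667, 1]],
])

```text
time_s: 2.35
tcp_pos: [0.4574, -0.1739, 0.3273]
orientation: [[0.951, 0.0, -0.31], [0.31, -0.0, 0.951], [0.0, -1.0, -0.0]]
wrist_force: [0.1, 0.5, -0.8]
width: 0.0855
```

>>> move_arm([
  [[0.78, 0.97, 0, 0, 0, 0.665, 1], [0.78, 0.97, 0, 0, 0, 0.665, 1], [0.78, 0.97, 0, 0, 0, 0.665, 1], [0.78, 0.97, 0, 0, 0, 0.665, 1], [0.78, 0.97, 0, 0, 0, 0.665, 1], [0.78, 0.97, 0, 0, 0, 0.665, 1], [0.78, 0.97, 0, 0, 0, 0.665, 1], [0.78, 0.97, 0, 0, 0, 0.665, 1]],
])

```text
time_s: 3.35
tcp_pos: [0.5822, -0.0187, 0.3272]
orientation: [[0.491, -0.0, -0.871], [0.871, -0.0, 0.491], [-0.0, -1.0, 0.0]]
wrist_force: [0.9, -0.2, 1.0]
width: 0.0854
```

>>> move_arm([
  [[0.78, 0.97, 0, 0, 0, 0.665, 1], [0.78, 0.97, 0, 0, 0, 0.665, 1], [0.78, 0.97, 0, 0, 0, 0.665, 1], [0.78, 0.97, 0, 0, 0, 0.665, 1], [0, 0, -1, 0, 0, 0, 1], [0, 0, -1, 0, 0, 0, 1], [0, 0, -1, 0, 0, 0, 1], [0, 0, -1, 0, 0, 0, 1]],
])

```text
time_s: 4.35
tcp_pos: [0.6441, 0.0582, 0.2465]
orientation: [[0.144, -0.0, -0.99], [0.99, -0.0, 0.144], [-0.0, -1.0, 0.0]]
wrist_force: [-0.6, -1.0, -0.3]
width: 0.0851
```

Run:
```python
from h import *
ct=cam('top');cs=cam('scene')
print(bot.read_state()['tcp_pos'],bot.read_state()['q'])
cv2.imwrite('pics/c1.png',np.hstack([cv2.resize(ct['image'][110:190,180:260],None,fx=5,fy=5,interpolation=2),cv2.resize(cs['image'][150:230,160:240],None,fx=5,fy=5,interpolation=2)]))
```

```text
[0.64289782 0.05819096 0.24502888] [-2.28975242e-02  5.26845912e-01  2.44002214e-01  1.29193580e+00
 -1.48661577e-05  1.21600798e-01]
```

View pics/c1.png

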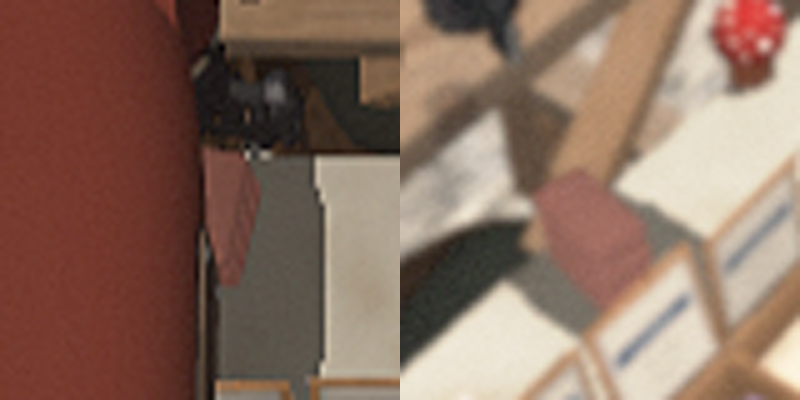

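>>> move_arm([
  [[0.1, 0.1, -1, 0, 0, 0, 1], [0, 0, -1, 0, 0, 0, 1], [0, 0, -1, 0, 0, 0, 1], [0, 0, -1, 0, 0, 0, 1], [0, 0, -1, 0, 0, 0, 1], [0, 0, -1, 0, 0, 0, 1], [0, 0, -1, 0, 0, 0, 1], [0, 0, 0, 0, 0, 0, 1]],
])

```text
time_s: 5.45
tcp_pos: [0.6455, 0.0602, 0.1067]
orientation: [[0.144, -0.002, -0.99], [0.99, 0.0, 0.144], [-0.0, -1.0, 0.002]]
wrist_force: [-0.8, 0.5, -0.1]
width: 0.0856
```

Run:
```python
from h import *
ct=cam('top');cs=cam('scene')
s=bot.read_state();print(s['tcp_pos'],s['wrist_force'])
cv2.imwrite('pics/c2.png',np.hstack([cv2.resize(ct['image'][110:190,180:260],None,fx=5,fy=5,interpolation=2),cv2.resize(cs['image'][150:230,160:240],None,fx=5,fy=5,interpolation=2)]))
```

```text
[0.64676133 0.06018359 0.10838662] [-0.05052435  0.96609094  0.79676606]
```

View pics/c2.png

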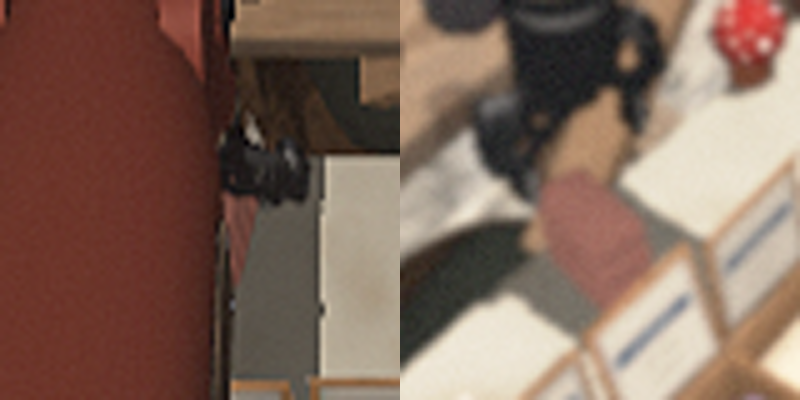

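>>> move_arm([
  [[0, 0, -0.85, 0, 0, 0, 1], [0, 0, -0.85, 0, 0, 0, 1], [0, 0, -0.85, 0, 0, 0, 1], [0, 0, 0, 0, 0, 0, 0.7], [0, 0, 0, 0, 0, 0, 0.4], [0, 0, 0, 0, 0, 0, 0.4], [0, 0, 0, 0, 0, 0, 0.4], [0, 0, 0, 0, 0, 0, 0.4]],
], squeeze=40)

```text
time_s: 6.55
tcp_pos: [0.6467, 0.0602, 0.057]
orientation: [[0.144, 0.001, -0.99], [0.99, -0.0, 0.144], [0.0, -1.0, -0.001]]
wrist_force: [-0.1, -0.0, 5.2]
width: 0.0454
```

Run:
```python
from h import *
ct=cam('top');cs=cam('scene')
s=bot.read_state();print(s['tcp_pos'],s['wrist_force'],s['width'])
cv2.imwrite('pics/c3.png',cv2.resize(cs['image'][150:230,160:240],None,fx=7,fy=7,interpolation=2))
```

```text
[0.64668393 0.0601675  0.05695683] [-0.32128887  0.22335336  6.06259345] 0.04519855611658222
```

View pics/c3.png

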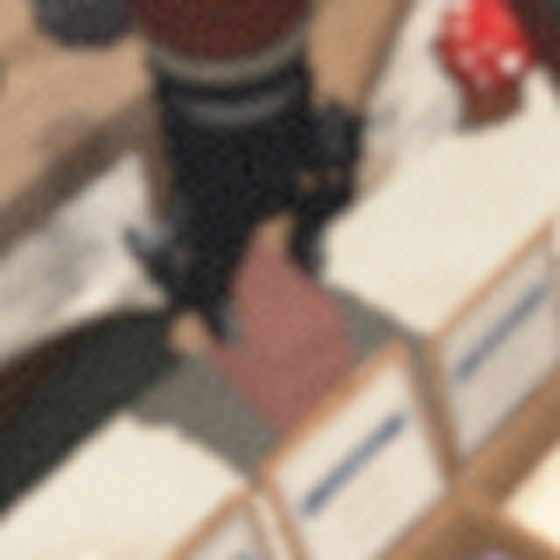

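>>> move_arm([
  [[0, 0, 0.3, 0, 0, 0, 0.4], [0, 0, 0.5, 0, 0, 0, 0.4], [0, 0, 0.5, 0, 0, 0, 0.4], [0, 0, 0.7, 0, 0, 0, 0.4], [0, 0, 1, 0, 0, 0, 0.4], [0, 0, 1, 0, 0, 0, 0.4], [0, 0, 1, 0, 0, 0, 0.4], [0, 0, 0, 0, 0, 0, 0.4]],
])

```text
time_s: 7.65
tcp_pos: [0.6474, 0.0602, 0.1585]
orientation: [[0.144, 0.004, -0.99], [0.99, -0.0, 0.144], [0.0, -1.0, -0.004]]
wrist_force: [0.1, -0.5, -0.8]
width: 0.0454
```

Run:
```python
from h import *
ct=cam('top');cs=cam('scene')
s=bot.read_state();print(s['tcp_pos'],s['wrist_force'],s['width'],s['moment'])
cv2.imwrite('pics/c4.png',cv2.resize(cs['image'][130:230,150:250],None,fx=6,fy=6,interpolation=2))
```

```text
[0.64609172 0.06018807 0.1562202 ] [ 0.72293428 -0.68277695 -2.08403417] 0.045343507895290236 [0.00329705 0.00653866 0.03226699]
```

View pics/c4.png

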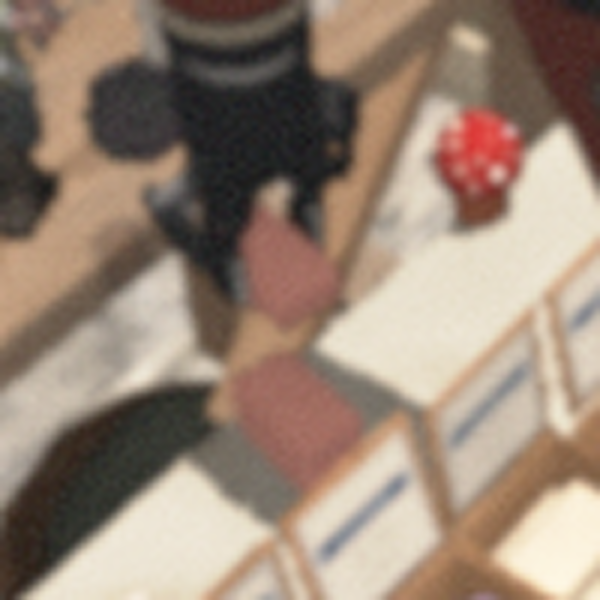

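>>> move_arm([
  [[0, 0, 1, 0, 0, 0, 0.4], [0, 0, 1, 0, 0, 0, 0.4], [0, 0, 1, 0, 0, 0, 0.4], [0, 0, 1, 0, 0, 0, 0.4], [-0.5, -1, 1, 0, 0, -0.55, 0.4], [-0.5, -1, 0.5, 0, 0, -0.55, 0.4], [-0.5, -1, 0, 0, 0, -0.55, 0.4], [-0.5, -1, 0, 0, 0, -0.55, 0.4]],
])

```text
time_s: 8.75
tcp_pos: [0.6054, -0.0204, 0.2653]
orientation: [[0.439, -0.002, -0.899], [0.899, 0.0, 0.439], [-0.0, -1.0, 0.001]]
wrist_force: [0.5, -0.2, -1.3]
width: 0.0452
```

>>> move_arm([
  [[-0.5, -1, 0, 0, 0, -0.55, 0.4], [-0.5, -1, 0, 0, 0, -0.55, 0.4], [-0.5, -1, 0, 0, 0, -0.55, 0.4], [-0.5, -1, 0, 0, 0, -0.55, 0.4], [-0.5, -1, 0, 0, 0, -0.55, 0.4], [-0.5, -1, 0, 0, 0, -0.55, 0.4], [-0.5, -1, 0, 0, 0, -0.55, 0.4], [-0.5, -1, 0, 0, 0, -0.55, 0.4]],
])

```text
time_s: 9.75
tcp_pos: [0.5253, -0.1802, 0.2652]
orientation: [[0.877, -0.002, -0.481], [0.481, 0.001, 0.877], [-0.001, -1.0, 0.001]]
wrist_force: [0.3, 0.5, -0.7]
width: 0.0459
```

>>> move_arm([
  [[-0.5, -1, 0, 0, 0, -0.55, 0.4], [-0.5, -1, 0, 0, 0, -0.55, 0.4], [-0.5, -1, 0, 0, 0, -0.55, 0.4], [-0.5, -1, 0, 0, 0, -0.55, 0.4], [-0.5, -1, 0, 0, 0, -0.55, 0.4], [-0.5, -1, 0, 0, 0, -0.55, 0.4], [-0.5, -1, 0, 0, 0, -0.55, 0.4], [0, 0, 0, 0, 0, 0, 0.4]],
])

```text
time_s: 10.75
tcp_pos: [0.4553, -0.3206, 0.2653]
orientation: [[0.999, -0.001, 0.035], [-0.035, 0.001, 0.999], [-0.001, -1.0, 0.001]]
wrist_force: [1.0, -0.3, -0.5]
width: 0.0453
```

Run:
```python
from h import *
ct=cam('top','t5.png');cs=cam('scene','s5.png')
s=bot.read_state();R=s['orientation'];print(s['tcp_pos'],R,np.degrees(np.arctan2(R[1,0],R[0,0])),s['wrist_force'],s['width'])
```

```text
[ 0.45595545 -0.31933983  0.26557325] [[ 9.99488401e-01 -8.45373489e-04  3.19721938e-02]
 [-3.19711622e-02  1.20688953e-03  9.99488063e-01]
 [-8.83527617e-04 -9.99998914e-01  1.17924451e-03]] -1.8321255833612555 [ 0.19999935  0.27767807 -1.54113875] 0.04585062813640299
```

View pics/t5.png

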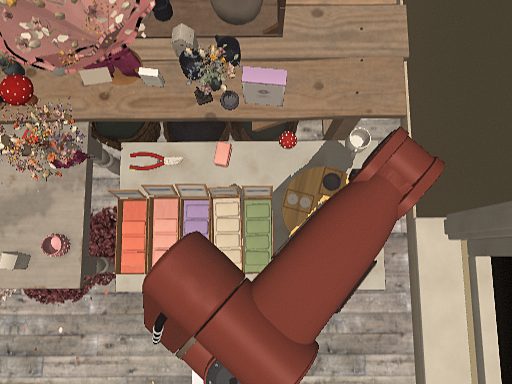

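View pics/s5.png

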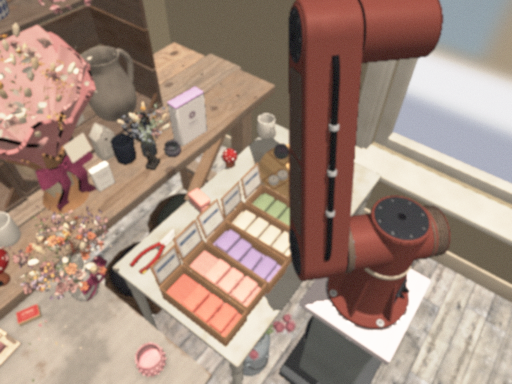

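>>> move_arm([
  [[-0.4, -0.9, 0, 0, 0, -0.57, 0.4], [-0.4, -0.9, 0, 0, 0, -0.57, 0.4], [-0.4, -0.9, 0, 0, 0, -0.57, 0.4], [0, 0, -1, 0, 0, 0, 0.4], [0, 0, -1, 0, 0, 0, 0.4], [0, 0, -1, 0, 0, 0, 0.4], [0, 0, -1, 0, 0, 0, 0.4], [0, 0, -1, 0, 0, 0, 0.4]],
])

```text
time_s: 11.85
tcp_pos: [0.4326, -0.3727, 0.1654]
orientation: [[0.964, -0.0, 0.266], [-0.266, 0.001, 0.964], [-0.0, -1.0, 0.0]]
wrist_force: [0.6, -0.8, -0.9]
width: 0.0454
```

>>> move_arm([
  [[0, 0, -1, 0, 0, 0, 0.4], [0, 0, -1, 0, 0, 0, 0.4], [0, 0, -1, 0, 0, 0, 0.4], [0, 0, -1, 0, 0, 0, 0.4], [0, 0, 0, 0, 0, 0, 0.4]],
])

```text
time_s: 12.48
tcp_pos: [0.4317, -0.3721, 0.0849]
orientation: [[0.964, -0.002, 0.267], [-0.267, 0.003, 0.964], [-0.003, -1.0, 0.002]]
wrist_force: [0.3, -0.2, -0.1]
width: 0.0455
```

Run:
```python
from h import *
ct=cam('top','t6.png');cs=cam('scene','s6.png')
s=bot.read_state();R=s['orientation'];print(s['tcp_pos'],np.degrees(np.arctan2(R[1,0],R[0,0])),s['wrist_force'],s['width'])
cv2.imwrite('pics/c6.png',np.hstack([cv2.resize(ct['image'][160:280,260:390],None,fx=3,fy=3,interpolation=2),cv2.resize(cs['image'][120:240,230:360],None,fx=3,fy=3,interpolation=2)]))
```

```text
[ 0.43257752 -0.37341586  0.08670043] -15.489201022323218 [ 0.74969609  0.01710964 -0.20315305] 0.04549443396880731
```

View pics/c6.png

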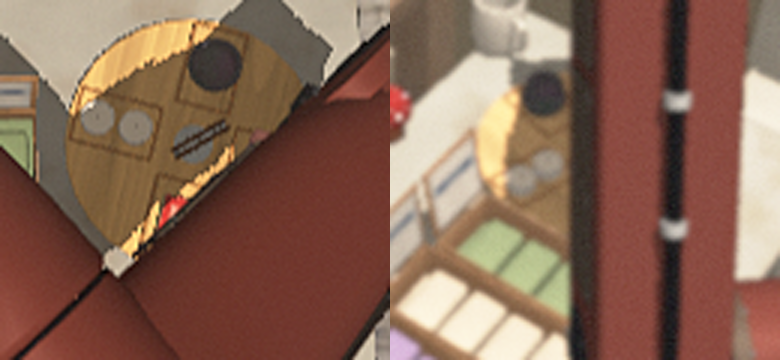

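>>> move_arm([
  [[0, 0, -0.8, 0, 0, 0, 0.4], [0, 0, -0.8, 0, 0, 0, 0.4], [0, 0, -0.5, 0, 0, 0, 0.4], [0, 0, -0.25, 0, 0, 0, 0.4], [0, 0, -0.2, 0, 0, 0, 0.4], [0, 0, 0, 0, 0, 0, 0.4]],
])

```text
time_s: 13.32
tcp_pos: [0.4322, -0.3738, 0.0352]
orientation: [[0.963, -0.0, 0.268], [-0.268, 0.0, 0.963], [-0.0, -1.0, 0.0]]
wrist_force: [1.2, -0.9, -0.9]
width: 0.0454
```

Run:
```python
from h import *
ct=cam('top','t7.png')
s=bot.read_state();R=s['orientation'];print(s['tcp_pos'],np.degrees(np.arctan2(R[1,0],R[0,0])),s['wrist_force'],s['width'])
cv2.imwrite('pics/c7.png',cv2.resize(ct['image'][160:240,290:390],None,fx=8,fy=7,interpolation=2))
```

```text
[ 0.43228364 -0.37394708  0.03546649] -15.558351370326674 [-0.26368025 -0.08272836 -1.45612938] 0.0454414581093514
```

View pics/c7.png

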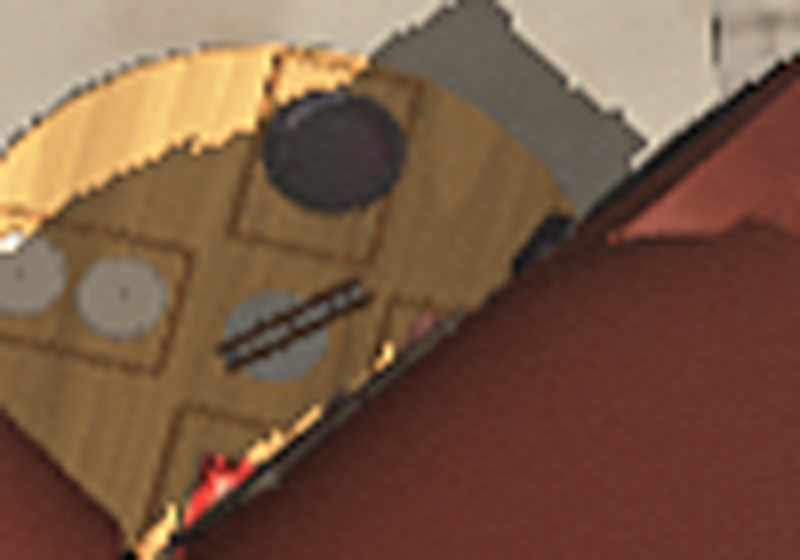

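>>> move_arm([
  [[0, 0, -0.1, 0, 0, 0, 0.4], [0, 0, -0.1, 0, 0, 0, 0.4], [0, 0, 0, 0, 0, 0, 0.4]],
])

```text
time_s: 13.75
tcp_pos: [0.4321, -0.3737, 0.0312]
orientation: [[0.963, -0.0, 0.268], [-0.268, 0.0, 0.963], [-0.0, -1.0, 0.0]]
wrist_force: [0.0, -0.5, -1.8]
width: 0.0452
```

>>> move_arm([
  [[0, 0, -0.08, 0, 0, 0, 0.4], [0, 0, -0.08, 0, 0, 0, 0.4], [0, 0, 0, 0, 0, 0, 0.4]],
])

```text
time_s: 14.12
tcp_pos: [0.4337, -0.3745, 0.0308]
orientation: [[0.964, 0.003, 0.267], [-0.267, -0.002, 0.964], [0.004, -1.0, -0.001]]
wrist_force: [-2.3, 6.3, 25.2]
width: 0.0455
```

>>> move_arm([
  [[0, 0, 0.1, 0, 0, 0, 0.4], [0, 0, 0, 0, 0, 0, 0.6], [0, 0, 0, 0, 0, 0, 0.8], [0, 0, 0, 0, 0, 0, 0.85], [0, 0, 0, 0, 0, 0, 0.85], [0, 0, 0, 0, 0, 0, 0.85], [0, 0, 0.4, 0, 0, 0, 0.85], [0, 0, 0.6, 0, 0, 0, 0.85]],
])

```text
time_s: 15.12
tcp_pos: [0.4321, -0.3737, 0.0507]
orientation: [[0.963, -0.0, 0.268], [-0.268, 0.0, 0.963], [-0.0, -1.0, 0.0]]
wrist_force: [-0.6, 0.1, -0.0]
width: 0.0727
```

Run:
```python
from h import *
ct=cam('top','t8.png')
s=bot.read_state();R=s['orientation'];print(s['tcp_pos'],np.degrees(np.arctan2(R[1,0],R[0,0])),s['wrist_force'],s['width'])
cv2.imwrite('pics/c8.png',cv2.resize(ct['image'][160:240,290:390],None,fx=8,fy=7,interpolation=2))
```

```text
[ 0.43289591 -0.37458589  0.05252218] -15.55735440011465 [ 0.48163265 -0.43463441  1.71756028] 0.0726085324270941
```

View pics/c8.png

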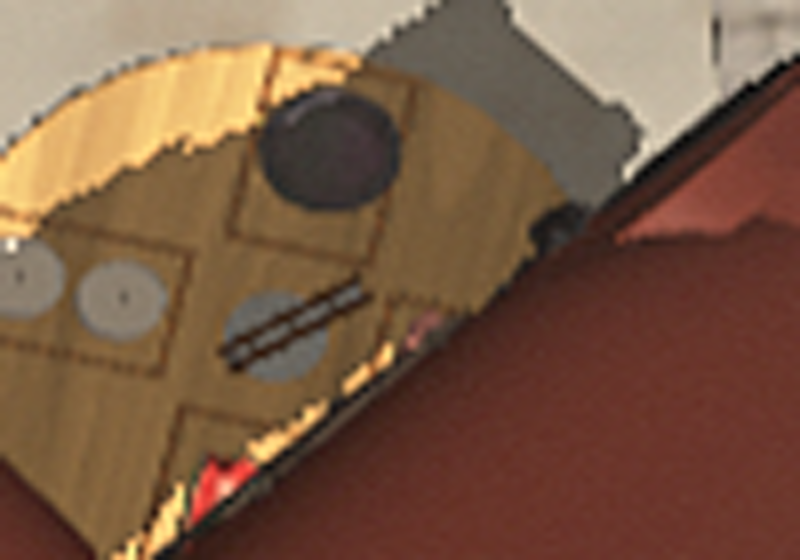

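>>> move_arm([
  [[0, 0, 1, 0, 0, 0, 0.85], [0, 0, 1, 0, 0, 0, 0.85], [0, 0, 1, 0, 0, 0, 0.85], [0, 0, 1, 0, 0, 0, 0.85], [0, 1, 1, 0, 0, 0.5, 0.85], [0, 1, 1, 0, 0, 0.5, 0.85], [0, 1, 1, 0, 0, 0.5, 0.85], [0, 1, 1, 0, 0, 0.5, 0.85]],
])

```text
time_s: 16.18
tcp_pos: [0.4322, -0.2932, 0.2114]
orientation: [[1.0, 0.001, -0.01], [0.01, -0.001, 1.0], [0.001, -1.0, -0.001]]
wrist_force: [0.6, 0.4, 0.3]
width: 0.0724
```

>>> move_arm([
  [[0, 1, 0, 0, 0, 0.5, 0.85], [0, 1, 0, 0, 0, 0.5, 0.85], [0, 1, 0, 0, 0, 0.5, 0.85], [0, 1, 0, 0, 0, 0.5, 0.85], [0, 1, 0, 0, 0, 0.5, 0.85], [0, 1, 0, 0, 0, 0.5, 0.85], [0, 1, 0, 0, 0, 0.5, 0.85], [0, 1, 0, 0, 0, 0.5, 0.85]],
])

```text
time_s: 17.18
tcp_pos: [0.4321, -0.1325, 0.2102]
orientation: [[0.842, 0.0, -0.54], [0.54, -0.0, 0.842], [0.0, -1.0, -0.0]]
wrist_force: [0.2, 0.2, 0.4]
width: 0.0727
```

Run:
```python
from h import *
ct=cam('top','t9.png')
s=bot.read_state();R=s['orientation'];print(s['tcp_pos'],np.degrees(np.arctan2(R[1,0],R[0,0])),s['wrist_force'],s['width'],s['time_s'])
cv2.imwrite('pics/c9.png',cv2.resize(ct['image'][155:275,265:395],None,fx=5,fy=5,interpolation=2))
```

```text
[ 0.43170429 -0.13061998  0.21010383] 32.93190286537726 [-1.04621682  1.79998236 -0.02622703] 0.07257105143757736 17.225
```

View pics/c9.png

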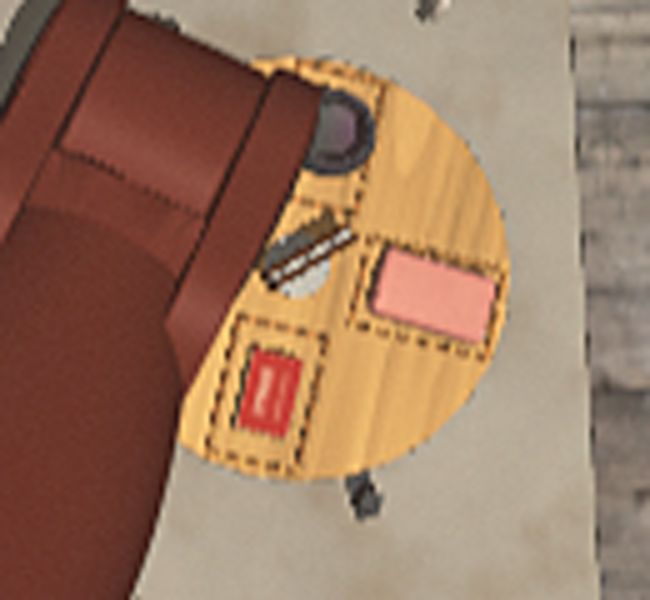

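Run:
```python
from h import *
ct=cam('top');h=cv2.cvtColor(ct['image'],cv2.COLOR_BGR2HSV)
cv2.imwrite('pics/c10.png',cv2.resize(ct['image'][240:265,325:350],None,fx=20,fy=20,interpolation=2))
m=cv2.inRange(ct['image'],(100,110,200),(190,190,255));m[:195]=0;m[235:]=0;m[:,:330]=0;m[:,370:]=0
c=max(cv2.findContours(m,0,1)[0],key=cv2.contourArea)
r=cv2.minAreaRect(c);P=np.array([ray(ct,u,v,.052)[:2] for u,v in cv2.boxPoints(r)]);print(P.round(4),P.mean(0))
f1=lambda x,y:(265+(x+.5)/5-.5,155+(y+.5)/5-.5)
B=np.array([ray(ct,*f1(*p),.03)[:2] for p in[(371,238),(503,270),(487,358),(355,327)]]);print('bay',B.mean(0))
for p in[(366,502),(371,510),(360,478)]:
  t=ray(ct,*f1(*p),.03);d=t[:2]-[.4555,-.2857];print('ptr',t,np.linalg.norm(d),np.degrees(np.arctan2(d[1],d[0])))
d=B.mean(0)-[.4555,-.2857];print(np.linalg.norm(d),np.degrees(np.arctan2(d[1],d[0])))
```

```text
[[ 0.4191 -0.3308]
 [ 0.4648 -0.3455]
 [ 0.443  -0.4183]
 [ 0.3975 -0.4033]] [ 0.43112746 -0.37449692]
bay [ 0.43221587 -0.37434351]
ptr [ 0.29655151 -0.32711792  0.03      ] 0.16425610087260095 -165.39495857242142
ptr [ 0.29126856 -0.33024965  0.03      ] 0.170166503864953 -164.82308327814317
ptr [ 0.31239255 -0.32368965  0.03      ] 0.14806402376821823 -165.13302064497194
0.09165054468279561 -104.71749957642513
```

View pics/c10.png

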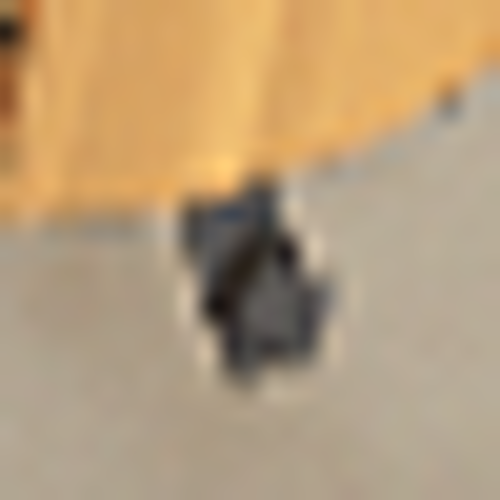

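>>> move_arm([
  [[0.15, -0.97, 0, 0, 0, -0.045, 0.85], [0.15, -0.97, 0, 0, 0, -0.045, 0.85], [0.15, -0.97, 0, 0, 0, -0.045, 0.85], [0.15, -0.97, 0, 0, 0, -0.045, 0.85], [0.15, -0.97, 0, 0, 0, -0.045, 0.85], [0.15, -0.97, 0, 0, 0, -0.045, 0.85], [0.15, -0.97, 0, 0, 0, -0.045, 0.85], [0.1, -0.97, 0, 0, 0, -0.045, 0.85]],
])

```text
time_s: 18.27
tcp_pos: [0.4554, -0.2903, 0.2101]
orientation: [[0.87, 0.0, -0.493], [0.493, 0.0, 0.87], [0.0, -1.0, 0.0]]
wrist_force: [-0.1, 0.2, -0.3]
width: 0.0729
```

>>> move_arm([
  [[0, 0, -0.9, 0, 0, 0, 0.85], [0, 0, -0.9, 0, 0, 0, 0.85], [0, 0, -0.9, 0, 0, 0, 0.85], [0, 0, -0.9, 0, 0, 0, 0.85], [0, 0, -0.9, 0, 0, 0, 0.85], [0, 0, -0.9, 0, 0, 0, 0.85], [0, 0, 0, 0, 0, 0, 0.85]],
])

```text
time_s: 19.15
tcp_pos: [0.4545, -0.2889, 0.1011]
orientation: [[0.87, -0.002, -0.493], [0.493, 0.002, 0.87], [-0.001, -1.0, 0.002]]
wrist_force: [-0.2, 0.7, 0.3]
width: 0.0726
```

Run:
```python
from h import *
ct=cam('top');cs=cam('scene')
s=bot.read_state();R=s['orientation'];print(s['tcp_pos'],np.degrees(np.arctan2(R[1,0],R[0,0])),s['wrist_force'],s['width'],s['time_s'],s['q'])
cv2.imwrite('pics/c11.png',np.hstack([cv2.resize(ct['image'][160:280,260:390],None,fx=3,fy=3,interpolation=2),cv2.resize(cs['image'][120:240,230:360],None,fx=3,fy=3,interpolation=2)]))
```

```text
[ 0.45537343 -0.28945901  0.1025164 ] 29.55400316407065 [-0.04256394  0.7670538   1.0430155 ] 0.07286728279316661 19.25 [-7.01764648e-01  4.24545105e-01 -3.17807902e-01  8.28238602e-01
  3.92452416e-05  3.53217031e-01]
```

View pics/c11.png

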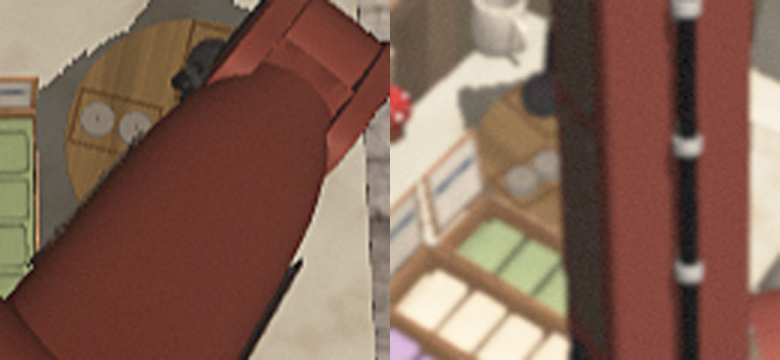

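>>> move_arm([
  [[0, 0.18, 0, 0, 0, 0, 0.85], [0, 0, -0.95, 0, 0, 0, 0.85], [0, 0, -0.95, 0, 0, 0, 0.85], [0, 0, 0, 0, 0, 0, 0.5], [0, 0, 0, 0, 0, 0, 0.2], [0, 0, 0, 0, 0, 0, 0], [0, 0, 0, 0, 0, 0, 0], [0, 0, 0, 0, 0, 0, 0]],
], squeeze=30)

```text
time_s: 20.25
tcp_pos: [0.4553, -0.286, 0.0651]
orientation: [[0.87, 0.001, -0.493], [0.493, -0.001, 0.87], [-0.0, -1.0, -0.001]]
wrist_force: [-2.7, -0.3, 6.2]
width: 0.0138
```

>>> move_arm([
  [[0, 0, 0, 0, 0, 0, 0], [0, 0, 0, 0, 0, 0, 0], [0, 0, 0, 0, 0, 0, 0]],
])

```text
time_s: 20.62
tcp_pos: [0.4554, -0.286, 0.0651]
orientation: [[0.87, 0.001, -0.493], [0.493, -0.001, 0.87], [-0.0, -1.0, -0.001]]
wrist_force: [-2.3, -0.4, 5.8]
width: 0.0135
```

Run:
```python
from h import *
s=bot.read_state();R=s['orientation'];print(s['tcp_pos'],np.degrees(np.arctan2(R[1,0],R[0,0])),s['wrist_force'],s['moment'],s['width'],s['time_s'],s['q'])
```

```text
[ 0.45535341 -0.28598335  0.0650638 ] 29.552355611645567 [-2.29963288 -0.40140509  5.77690198] [-0.07522785  0.49669828  0.05459999] 0.013453804001560215 20.625 [-6.96390139e-01  4.65058113e-01 -3.68190052e-01  7.36278247e-01
 -6.42512609e-04  3.58619762e-01]
```

>>> move_arm([
  [[0, 0, 0, 0, 0, -0.2, 0], [0, 0, 0, 0, 0, -0.4, 0], [0, 0, 0, 0, 0, -0.6, 0], [0, 0, 0, 0, 0, -0.6, 0], [0, 0, 0, 0, 0, -0.6, 0], [0, 0, 0, 0, 0, -0.6, 0], [0, 0, 0, 0, 0, -0.6, 0], [0, 0, 0, 0, 0, -0.4, 0]],
], squeeze=50)

```text
time_s: 21.62
tcp_pos: [0.4557, -0.2859, 0.0651]
orientation: [[0.999, 0.001, 0.045], [-0.045, -0.001, 0.999], [0.001, -1.0, -0.001]]
wrist_force: [-1.0, 0.9, 6.4]
width: 0.0133
```

>>> move_arm([
  [[0, 0, 0, 0, 0, -0.5, 0], [0, 0, 0, 0, 0, -0.6, 0], [0, 0, 0, 0, 0, -0.6, 0], [0, 0, 0, 0, 0, -0.6, 0], [0, 0, 0, 0, 0, -0.5, 0], [0, 0, 0, 0, 0, -0.4, 0], [0, 0, 0, 0, 0, -0.3, 0], [0, 0, 0, 0, 0, 0, 0]],
])

```text
time_s: 22.62
tcp_pos: [0.4559, -0.286, 0.0651]
orientation: [[0.862, 0.002, 0.507], [-0.507, -0.001, 0.862], [0.002, -1.0, -0.0]]
wrist_force: [0.8, -0.7, 5.9]
width: 0.0129
```

Run:
```python
from h import *
ct=cam('top');cs=cam('scene','s12.png')
s=bot.read_state();R=s['orientation'];print(s['tcp_pos'],np.degrees(np.arctan2(R[1,0],R[0,0])),s['wrist_force'],s['moment'],s['width'],s['time_s'])
cv2.imwrite('pics/c12.png',np.hstack([cv2.resize(ct['image'][160:280,260:390],None,fx=3,fy=3,interpolation=2),cv2.resize(cs['image'][120:240,230:360],None,fx=3,fy=3,interpolation=2)]))
```

```text
[ 0.4559342  -0.28599273  0.06511113] -30.416121698696248 [-0.22364531 -0.21667276  6.06071474] [ 0.06247294  0.09639174 -0.04636085] 0.013143454927198529 22.725
```

View pics/c12.png

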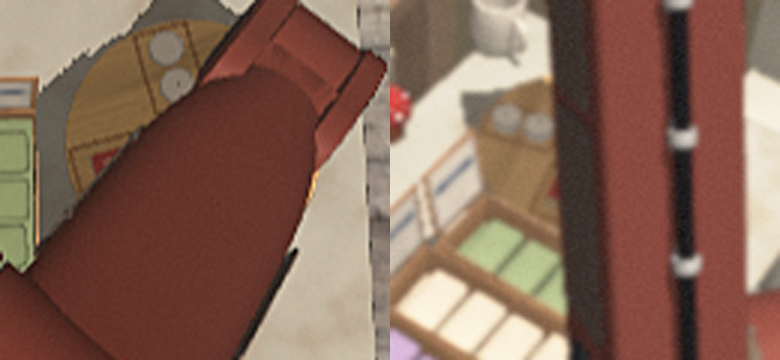

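Run:
```python
from h import *
ct=cam('top')
a=ray(ct,260+167/3-.33,160+47/3-.33,.035);b=ray(ct,260+177/3-.33,160+84/3-.33,.035);d=(a-b);print(a,b,np.degrees(np.arctan2(d[1],d[0])))
m=(a+b)[:2]/2-[.4557,-.2858];print(np.linalg.norm(m),np.degrees(np.arctan2(m[1],m[0])))
# before
c=lambda x,y:(265+(x+.5)/5-.5,155+(y+.5)/5-.5)
a=ray(ct,*c(137,220),.035);b=ray(ct,*c(200,237),.035);d=a-b
m=(a+b)[:2]/2-[.4557,-.2858];print(np.linalg.norm(m),np.degrees(np.arctan2(m[1],m[0])),np.degrees(np.arctan2(d[1],d[0])))
```

```text
[ 0.56563083 -0.25931866  0.035     ] [ 0.52298402 -0.26943193  0.035     ] 13.340699542339914
0.09116081358553424 13.592857811674302
0.08987694613103389 74.06140631547689 74.23883808705887
```

>>> move_arm([
  [[0, 0, 0, 0, 0, 0.1, 0], [0, 0, 0, 0, 0, 0, 0], [0, 0, 0, 0, 0, 0, 0], [0, 0, 0, 0, 0, 0, 0], [0, 0, 0, 0, 0, 0, 0]],
])

```text
time_s: 23.4
tcp_pos: [0.4559, -0.286, 0.0651]
orientation: [[0.869, 0.002, 0.494], [-0.494, -0.001, 0.869], [0.002, -1.0, -0.0]]
wrist_force: [0.3, 0.4, 6.1]
width: 0.0131
```

Run:
```python
from h import *
s=bot.read_state();print(s['joint_velocities'].round(4),s['width'],s['wrist_force'],s['time_s'])
print(bot.job_done())
```

```text
[ 0.0007  0.0001  0.     -0.0001 -0.0016 -0.0003] 0.013133793501735231 [0.28966159 0.39172393 6.05380188] 23.4
the job is handed in; nothing more can be done
None
```

I lifted the top soap off the pile, laid it flat in the empty bay and let go. Then I pinched the handle across its thin side, turned the carousel about 60° clockwise to the pointer, and handed in at 23.4 s, still gripping it.

**Last checks:**
- **Soap in bay:** the top view after release showed its centre about 1 mm from the bay centre. It touched down at the height expected for the bay floor.
- **Bay at pointer:** the tealights opposite put it about 1° past the pointer. I then turned it back about 0.8° and did not measure again.
- **Handle grip:** the fingers closed to 13.1 mm on the 14 mm handle, with a 50 N squeeze set. The arm was almost still (joint speeds under 0.002 rad/s).
- **Lower bars and bystanders:** later pictures showed the pile, mug and toadstool where they had stood. I did not measure any of them, and did not check the secateurs closely.

**Failed or disagreed:**
- The arm hid the soap and pointer from both cameras at the end, so the final alignment comes only from the tealights and the wrist angle.
- Triangulated heights were off by up to about 10 mm: 68 to 78 mm for the soap's top corners against 78 expected. I used the stated height after that check.
- The fingers read 45 mm on the 47 mm soap. Pinching the handle left a steady 6 N upward force on the wrist.

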